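Load a test tile in its carrier and slide the carrier into the drip stand

TASK

Stand the glaze test tile upright in the shallow walled pocket of the metal tile carrier while the carrier is still on the table, with the tile's foot pointing towards the carrier's handle. Then lift the loaded carrier by its handle and slide it, plain end first, down the sloping drip stand and under the two side lips until it is fully home against the stop, tile still standing in it; let go. Do not knock the tile over and leave the cup and the jar beside it where they are.

Things in the scene. Friction and masses are not known exactly. Their poses are not given: they have to be found in the camera images.
- tile: Glaze test tile, loose, 50 g, L-shaped ceramic: flat foot 30 mm (x) by 34 mm (y) by 8 mm thick; on the foot's +x end an upright plate 8 mm thick (x = +7 to +15 mm), 34 mm wide in y, its top 61 mm above the table. Origin: centre of the foot's underside; z up, x from the toe of the foot to the plate. Stands at a varying place and yaw near the cup and the jar.
- tile_center (a point): Centre of the tile's bounding box: 30.5 mm above the middle of its foot's underside, axes as the tile's (the plate's mid-plane is 11 mm further along +x).
- tile_top (a point): Middle of the top edge of the tile's upright plate, 11 mm along the tile's +x from its middle and 61 mm above its underside. The plate is what one grips (8 mm thick).
- tile_carrier: Tile carrier, loose, about 200 g, bare aluminium. Base plate 56 mm wide (y), 8 mm thick, from x = -55 mm (plain nose, two dark screws) to x = +66 mm (pocket end). Upright handle fin at x = 0, its top 54 mm above the underside. Origin: on the underside, below the handle; z up. Starts flat on the table, nose roughly away from the robot. Loaded, it balances close to the handle.
- carrier_handle (a point): Middle of the carrier's handle fin, 30 mm above the carrier's underside (fin top is 24 mm higher); 12 mm across y, 24 mm along x; axes as the carrier's.
- carrier_pocket (a point): Centre of the floor of the carrier's pocket: 42 mm from the handle along the carrier's +x, 8 mm above its underside. Inside 35 mm (x) by 39 mm (y), walls 3 mm thick and 8 mm high. The tile's foot fits with about 2.5 mm to spare all round, tile x along carrier x (plate on the side away from the handle).
- drip_deck: Sloping deck of the fixed plywood drip stand, rising 25 degrees towards the robot. Origin: middle of the deck surface at the stop's upper face (low end, far from the robot), 30 mm above the table. x runs up the slope, y across, z square off the deck. 84 mm wide, reaches to x = 152 mm. The carrier is fully home with its origin at x = 55 mm, y = 0, z = 0 here, axes along the deck's.
- deck_stop (a point): Same point as the deck's origin. Stop bar just below it (x = -10 to 0 mm), 15.5 mm high. Side rails 11.5 mm high leave 61 mm between them from x = 0 to 57 mm, then flare out to about 82 mm at x = 90 mm.
- deck_lips (a point): Middle of the gap under the lips: on the deck's centre line, 20 mm up the slope from the stop and 11.5 mm off the deck. The two lips lie over the rails at deck x = 0 to 40 mm (turned-up lead-in to 50 mm) and reach inwards to y = +-22.5 mm; undersides 11.5 mm, tops 15.5 mm above the deck. The carrier's 8 mm base plate slides under them from uphill.
- cup: Pale unglazed bisque beaker, 64 mm wide, 79 mm high, loose; origin centre of its underside. Leave where it is.
- jar: Small screw-lid oxide jar, 54 mm wide, 74 mm high, loose; origin centre of its underside. Leave where it is.

How it is judged (in metres and radians):
On the way, in this order (a step that is already met when the one before it is completed fails the run):
1. the tile stands in the carrier's pocket, foot towards the handle, while the carrier is on the table (x of tile_center in the frame of tile_carrier between 0.037 and 0.047 m and y of tile_center in the frame of tile_carrier between -0.005 and 0.005 m and z of tile_center in the frame of tile_carrier between 0.0355 and 0.0415 m and x of tile_top in the frame of tile_carrier above 0.046 m and angle between the z axis of tile_center and the z axis of tile_carrier, either way round below 0.12 rad and height (world z) of tile_carrier below 0.004 m and angle between tile_carrier's own z axis and vertical below 0.06 rad and distance between tile_carrier and drip_deck above 0.09 m), for 0.3 s.
2. the carrier is lifted with the tile standing in it (x of tile_center in the frame of tile_carrier between 0.037 and 0.047 m and y of tile_center in the frame of tile_carrier between -0.005 and 0.005 m and z of tile_center in the frame of tile_carrier between 0.0355 and 0.0415 m and x of tile_top in the frame of tile_carrier above 0.046 m and angle between the z axis of tile_center and the z axis of tile_carrier, either way round below 0.12 rad and height (world z) of tile_carrier above 0.03 m), for 0.2 s.
At the end, for the whole second after the job is handed in: Carrier at rest in the drip stand, pocket end uphill: nose within 4 mm of the stop, 4 mm of the middle, flat on the deck (3 mm, 3.4 deg; 5 deg in turn); tile in its pocket, foot to the handle, within 5 mm of centre, 3 mm of its floor and 7 deg of square; both released (x of tile_center in the frame of tile_carrier between 0.037 and 0.047 m and y of tile_center in the frame of tile_carrier between -0.005 and 0.005 m and z of tile_center in the frame of tile_carrier between 0.0355 and 0.0415 m and x of tile_top in the frame of tile_carrier above 0.046 m and angle between the z axis of tile_center and the z axis of tile_carrier, either way round below 0.12 rad and x of tile_carrier in the frame of drip_deck between 0.051 and 0.059 m and y of tile_carrier in the frame of drip_deck between -0.004 and 0.004 m and z of tile_carrier in the frame of drip_deck between -0.003 and 0.003 m and angle between the z axis of tile_carrier and the z axis of drip_deck, either way round below 0.06 rad and angle between the x axis of tile_carrier and the x axis of drip_deck, either way round below 0.09 rad and x of carrier_pocket in the frame of drip_deck above 0.08 m and linear speed of each of tile_carrier, tile below 0.02 m/s); the robot touches nothing.
It fails at once if the tile is knocked over (angle between tile's own z axis and vertical above 0.9 rad).
It fails at once if the cup or the jar is moved by more than 30 mm (distance of any of cup, jar from where it was at the start of the episode above 0.03 m).
It also fails if it takes over 67 s, if anything falls off the work surface, if the arm or the gripper's body presses on something with over 40 N, if the wrist force passes 120 N, or if a joint passes its speed limit or range.

ROBOT

A 6-joint arm with a two-finger parallel gripper is mounted at the origin on a cart in front of the work surface, level with it; the furniture and walls round the work are solid. World frame = base frame: x ahead of the robot, y to its left, z up, the work surface at z = 0. Lengths are in mm, angles in degrees, forces in N, time in s.
With the tool pointing down it reaches from about 350 to 850 mm from the base axis. Payload 8.1 kg.
Tool frame: the origin (TCP) lies where the fingers leave the gripper's body, on its centre line; the fingertips stand 73 mm ahead of it and the grasp point (between the pads) lies 54 mm ahead of it; z points along the fingers, y is the line along which they close (so a half turn about z gives the same grasp; the last joint's range is limited). The gripper opens to 85 mm and grips with 20 to 120 N. Pads are 22 mm wide; open, the fingers measure 114 mm over their backs; the gripper's body (76 mm by 85 mm) begins 54 mm behind the grasp point. The pads swing forward as they close: fully open they stand 13 mm farther back than shut.
Start: joints at [59.393, 7.471, 85.268, -0, 87.261, -4.893], TCP at [260.311, 540.596, 303.892] pointing down, gripper open.
Joint ranges: [-169.43, 169.43], [-51.17, 129.36], [1.28, 143.12], [-76.62, 256.62], [0, 156.53], [-152.29, 152.29]. Speed limits (degrees/s): [136.94, 136.94, 159.86, 180, 180, 180].

INTERFACE

Orientations are given as [roll, pitch, yaw] about the fixed x, y, z axes, in that order (R = Rz(yaw) Ry(pitch) Rx(roll)).
In Python, from bench import sense, optics, r gives the robot as it stands.
- The arm moves only by the tool servo_tool, never from a script. Its argument "plan" is a list that holds one entry, the list of rows, each a list of 5 numbers: the shift along the world's x, y, z in m, then the turn about the world's z in degrees, then the finger opening in m, from 0 to 0.0854. A call has 1 to 10 rows; each row shifts and turns the commanded pose from where the row before left it; what a row does not reach is not made up. A row lasts 1/10 s, in which the tool goes at most 50 mm and 8.59 degrees, less where a joint would pass 70% of its speed; a pose out of reach is approached as far as the arm can. A call is refused whole if a number of a shift passes 0.05 or a number of a turn 8.59, either way. A call with a gripper value outside its range is refused whole. The fingers move at their own pace and stop on an object; "force" is the grip in N (left out, the last holds). Time passes only in rows, so rows that do not move let the fingers close. It gives the time, the measured TCP pose, the force, the opening and the grip force at its end, in the units of the state.
- sense(): the state, without advancing time (a new reading comes with each control period).
- optics.snapshot(name): name is "side" or "top"; returns a dict with "frame" (420x560x3 uint8, blue, green, red), "fx", "fy", "cx", "cy" (pixels), "dist_coeffs" ([k1, k2, p1, p2, k3] as OpenCV has them; the pictures are not rectified), "cam_to_world" (4x4, takes a point from camera to world coordinates). Camera axes: x right, y down, z forward; pixel columns grow to the right and rows downward; lengths in mm; the calibration is good to about 2 mm. A picture is of the moment at which its call begins. There is no depth.
- r.hand_in(): hands the job in; it is judged then, once.
The state is a dict: "time": time; "joint_pos": joint angles; "qd": joint speeds; "joint_efforts": joint torques, N m; "tool_pos": TCP position; "tcp_rot": TCP orientation; "ft_force": force on the tool from outside, world axes, zero at the start; "wrist_torque": the same for the moment, N m; "finger_gap": finger opening in mm; "grip_force": force on a finger pad.
Only numpy, scipy, OpenCV 4.12 (cv2) and the standard library are available. Lean on these libraries where they do the work, as an engineer would, in place of code of your own. Each camera call takes 0.05 s, during which the arm holds its last target. There are 200 camera calls.

## Working session

There is one attempt and no reset: what is moved stays moved. The work goes in short steps, Python scripts to look and compute and a tool call to move; the robot and the scene stay as the last step left them, time stands still between calls to the robot, and variables do not carry over. Pictures are saved under pics/ and viewed, at most 10 in all, crops included, and the job is handed in when it is done.

Besides the shell and the picture viewer there is one more tool, called after "Call:" as name(argument=value, ...), one argument or row to a line, values as JSON. servo_tool: Moves the arm, as the interface text tells. Its arguments: {"type":"object","properties":{"plan":{"type":"array"},"force":{"type":"number"}},"required":["plan"]}

```bash
mkdir -p pics; python3 - <<'E'
from bench import sense,optics,r
import cv2
for n in("top","side"):
    s=optics.snapshot(n); cv2.imwrite(f"pics/{n}0.png",s["frame"])
    print(n,s["fx"],s["fy"],s["cx"],s["cy"],s["dist_coeffs"],s["cam_to_world"])
print(sense())
E
```

```text
top 390.0210334319476 390.0210334319476 275.4124156107931 214.34401810306431 [-0.08655827  0.          0.          0.          0.        ] [[-2.97566944e-02 -9.76523197e-01  2.13347099e-01  3.27716322e+02]
 [-9.99548604e-01  2.99544603e-02 -2.30627479e-03  6.69040095e+01]
 [-4.13856636e-03 -2.13319422e-01 -9.76973744e-01  9.03094548e+02]
 [ 0.00000000e+00  0.00000000e+00  0.00000000e+00  1.00000000e+00]]
side 508.73513871685 508.73513871685 282.12950860820706 214.61115054176997 [-0.1771456  0.         0.         0.         0.       ] [[ 9.99100404e-01 -5.37057515e-03 -4.20658991e-02  5.53314398e+02]
 [ 3.43181629e-02 -4.80340435e-01  8.76410481e-01 -9.62914851e+02]
 [-2.49127806e-02 -8.77065690e-01 -4.79724014e-01  6.27962989e+02]
 [ 0.00000000e+00  0.00000000e+00  0.00000000e+00  1.00000000e+00]]
{'time': 0.1, 'joint_pos': array([ 5.93935003e+01,  7.50979269e+00,  8.53228144e+01,  5.62678985e-04,
        8.72612737e+01, -4.89313451e+00]), 'qd': array([-0.02698739, -0.12318553, -0.0838037 , -0.07056997,  0.01453103,
        0.09658214]), 'joint_efforts': array([ 2.00802591e-03, -5.70953429e+01, -5.01940119e+01, -7.71420150e-05,
        8.16508866e-03, -4.72405304e-05]), 'tool_pos': array([260.11087506, 540.27716572, 302.96169294]), 'tcp_rot': array([-1.79906509e+02, -8.56773467e-03,  1.54286600e+02]), 'ft_force': array([-0.27427265,  0.61668636, -0.10515153]), 'wrist_torque': array([-0.05383302, -0.02979057, -0.01796123]), 'grip_force': 0.0, 'finger_gap': 85.71966414455143}
```

View pics/top0.png

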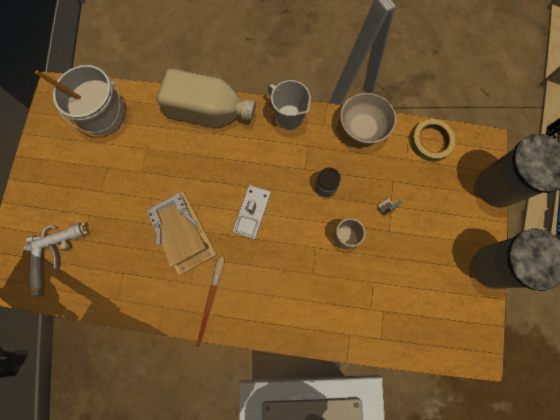

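View pics/side0.png

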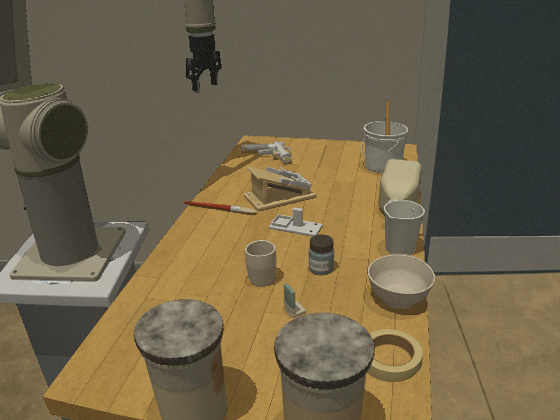

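```bash
python3 - <<'E'
import cv2,numpy as np
t=cv2.imread("pics/top0.png");s=cv2.imread("pics/side0.png")
def c(im,x,y,w,h,k): return cv2.resize(im[y:y+h,x:x+w],None,fx=k,fy=k,interpolation=cv2.INTER_CUBIC)
a=np.hstack([c(t,140,180,80,100,5),c(t,225,175,50,75,20/3)[:500,:333]]); cv2.imwrite("pics/a.png",a)
b=np.hstack([c(t,370,190,40,30,10),c(s,275,275,40,30,10)])
d=np.hstack([c(s,240,160,80,60,5),c(s,262,200,64,48,6.25)]) 
cv2.imwrite("pics/b.png",np.vstack([b,d[:300]]))
E
```

```text
(no output)
```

View pics/a.png

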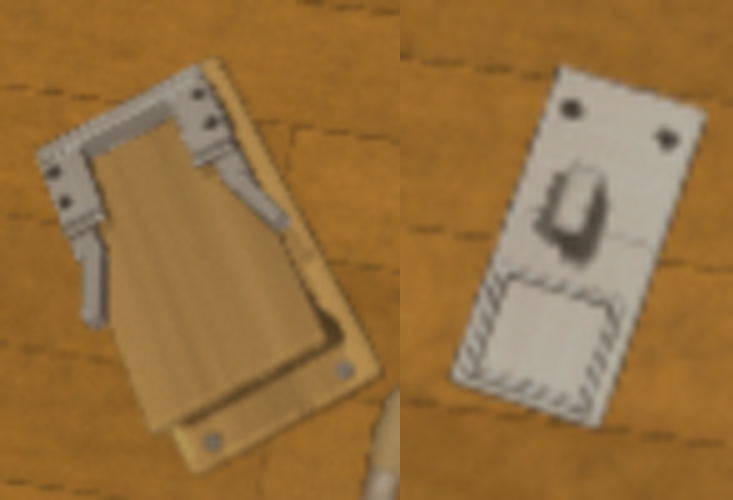

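View pics/b.png

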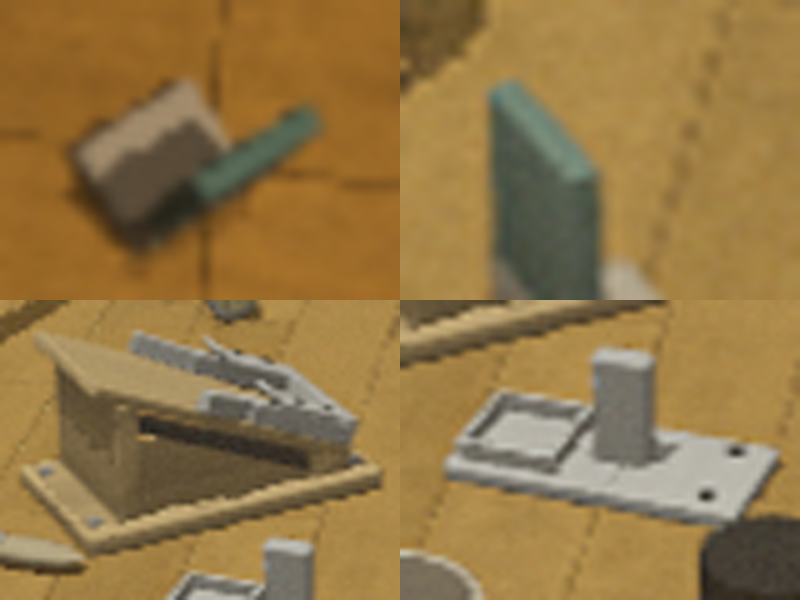

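```bash
cat > fit.py <<'E'
import cv2,numpy as np
from scipy.optimize import least_squares
from scipy.spatial.transform import Rotation as Ro
CAM={}
def cam(s): return (np.array([[s["fx"],0,s["cx"]],[0,s["fy"],s["cy"]],[0,0,1]]),np.array(s["dist_coeffs"]),np.linalg.inv(s["cam_to_world"]))
def proj(c,P):
    K,d,T=c; return cv2.projectPoints(np.float64(P),cv2.Rodrigues(T[:3,:3])[0],T[:3,3],K,d)[0][:,0]
def crop(ox,oy,k,sx,sy,pts): return [[ox+(x-sx+.5)/k-.5,oy+(y-sy+.5)/k-.5] for x,y in pts]
def fit(obs,x0,z=0,tilt=0):  # obs: list of (cam, body pts, pixels)
    def f(p):
        R=Ro.from_euler('ZY',[p[2],tilt],degrees=True); e=[]
        for c,B,px in obs: e.append((proj(c,R.apply(np.float64(B))+[p[0],p[1],z])-px).ravel())
        return np.concatenate(e)
    o=least_squares(f,x0,loss='soft_l1',x_scale=[1,1,1]); return o.x,f(o.x).reshape(-1,2)
E
python3 - <<'E'
from fit import *
from bench import optics
np.set_printoptions(precision=1,suppress=True)
T=cam(optics.snapshot("top"));S=cam(optics.snapshot("side"))
def show(n,ob,*a,**k):
    for o in (ob,ob[:1],ob[1:]):
        p,e=fit(o,*a,**k); print(n,p,e.tolist() if o is ob else np.abs(e).mean())
show("carrier",[(T,[(-55,-28,8),(-55,28,8),(66,-28,0),(66,28,0),(0,0,54)],crop(225,175,20/3,400,0,[(560,65),(706,113),(452,380),(600,428),(572,205)])),
 (S,[(66,28,8),(-55,28,8),(-55,-28,8),(0,0,54)],crop(262,200,6.25,400,300,[(445,460),(718,514),(777,452),(624,356)]))],[500,100,165])
show("tile",[(T,[(-15,-17,0),(-15,17,8),(15,-17,0),(11,-17,61),(11,17,61)],crop(370,190,10,0,0,[(72,152),(180,80),(140,250),(205,192),(314,116)])),
 (S,[(7,-17,61),(15,-17,61),(15,17,61),(7,17,61)],crop(275,275,10,400,0,[(510,80),(490,95),(580,180),(600,168)]))],[480,-200,-145])
show("deck",[(T,[(152,-42,0),(152,42,0),(0,-22.5,15.5),(0,22.5,15.5)],crop(140,180,5,0,0,[(150,432),(330,345),(88,150),(173,105)])),
 (S,[(152,-42,0),(152,42,0)][::1],crop(240,160,5,0,300,[(35,335),(95,390)]))],[600,250,160],z=30,tilt=-25)
E
```

```text
carrier [537.6 119.1 159.5] [[0.26839376258837433, -0.13519764709383253], [0.5122763505865464, -0.11861896350293932], [-0.527761947697428, 0.44075865522785307], [-0.2779837643035705, 0.8283145508714824], [0.5472306144489494, -0.9194359771332188], [-0.8363984649745362, 0.03975875171596499], [2.173667184949352, 0.07012832205154496], [0.23403955980950286, -0.9985172940932046], [-0.4365314488716763, -0.6812266037522079]]
carrier [537.7 119.4 160.1] 0.4056156817813701
carrier [537.5 117.8 155.9] 0.5785085352413297
tile [ 535.4 -199.9 -148.4] [[-0.322815069513922, 0.7273952424883134], [1.0236834256344878, -0.4691715689003786], [0.30535970181693983, 1.157757213716792], [0.0022430272551901, -0.24390703654435697], [1.0334123374686328, -0.7494670691047816], [0.7876830282630749, -0.9245965772925615], [-0.9141244254917069, -1.094889965211678], [-0.6562914876670902, -0.14477714007313125], [1.1128760033494132, -0.34642287373105773]]
tile [ 535.4 -199.  -149.2] 0.5893893493110198
tile [ 535.1 -201.5 -146.5] 0.5681705131758221
deck [541.  312.4 206.9] [[0.3983412828227131, 0.9236515199401083], [0.24190263033278825, -0.7644386835314378], [-0.49079562780528363, -0.85045332160675], [0.10367923991520911, -1.035079331874357], [-1.0072935477341787, -1.1860149240781368], [-1.041813799173326, -0.7300709705918109]]
deck [540.  312.2 206.6] 0.42218468261350495
deck [286.  349.2 701.7] 5.705470703667011
```

Call:
servo_tool(
  plan=[
    [[0.0166, -0.0466, -0.005, -2.05, 0.045], [0.0166, -0.0466, -0.005, -2.05, 0.045], [0.0166, -0.0466, -0.005, -2.05, 0.045], [0.0166, -0.0466, -0.005, -2.05, 0.045], [0.0166, -0.0466, -0.005, -2.05, 0.045], [0.0166, -0.0466, -0.005, -2.05, 0.045], [0.0166, -0.0466, -0.005, -2.05, 0.045], [0.0166, -0.0466, -0.005, -2.05, 0.045], [0.0166, -0.0466, -0.005, -2.05, 0.045], [0.0166, -0.0466, -0.005, -2.05, 0.045]],
  ],
  force=30,
)

```text
time: 1.2
tool_pos: [426.5, 72.6, 253.9]
tcp_rot: [180.0, 0.0, 133.7]
ft_force: [1.1, -0.5, -0.0]
finger_gap: 45.5
grip_force: 0.0
```

Call:
servo_tool(
  plan=[
    [[0.0166, -0.0466, -0.005, -2.05, 0.045], [0.0166, -0.0466, -0.005, -2.05, 0.045], [0.0166, -0.0466, -0.005, -2.05, 0.045], [0.0166, -0.0466, -0.005, -2.05, 0.045], [0.0166, -0.0466, -0.005, -2.05, 0.045], [0.0166, -0.0466, -0.005, -2.05, 0.045], [0, 0, 0, 0, 0.045], [0, 0, 0, 0, 0.045]],
  ],
)

```text
time: 2.0
tool_pos: [525.5, -205.9, 222.8]
tcp_rot: [-179.9, -0.1, 121.4]
ft_force: [0.7, 1.3, -0.4]
finger_gap: 45.1
grip_force: 0.0
```

Call:
servo_tool(
  plan=[
    [[0, 0, -0.025, 0, 0.045], [0, 0, -0.025, 0, 0.045], [0, 0, -0.025, 0, 0.045], [0, 0, -0.025, 0, 0.045], [0, 0, -0.018, 0, 0.045], [0, 0, -0.013, 0, 0.045], [0, 0, 0, 0, 0.03], [0, 0, 0, 0, 0.03]],
  ],
)

```text
time: 2.8
tool_pos: [526.3, -204.6, 93.7]
tcp_rot: [180.0, 0.0, 121.5]
ft_force: [0.2, 0.2, 0.5]
finger_gap: 30.0
grip_force: 0.0
```

```bash
python3 - <<'E'
from bench import optics
import cv2,numpy as np
def c(im,x,y,w,h,k): return cv2.resize(im[y:y+h,x:x+w],None,fx=k,fy=k,interpolation=cv2.INTER_CUBIC)
t=optics.snapshot("top")["frame"];s=optics.snapshot("side")["frame"]
cv2.imwrite("pics/c.png",np.hstack([c(t,360,170,60,80,6),c(s,265,240,60,80,6)]))
E
```

```text
(no output)
```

View pics/c.png

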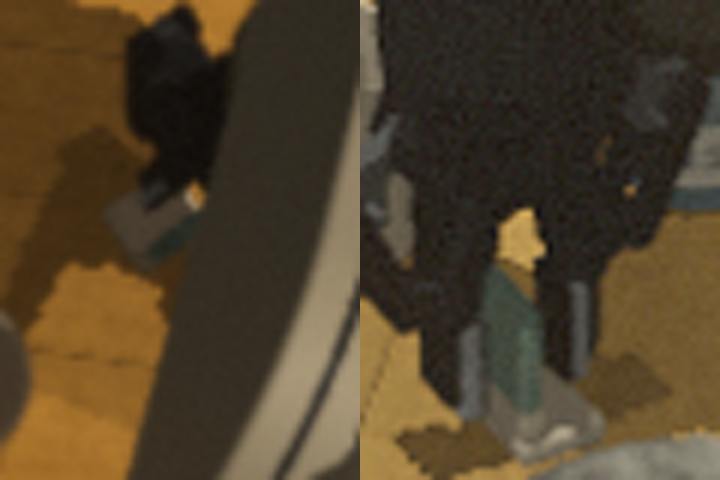

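The plate stands between the two pads (side crop, plate about x 485–545, pads at 470 and 580), so I close.

Call:
servo_tool(
  plan=[
    [[0, 0, 0, 0, 0.02], [0, 0, 0, 0, 0.014], [0, 0, 0, 0, 0.01], [0, 0, 0, 0, 0.004], [0, 0, 0, 0, 0.0], [0, 0, 0, 0, 0.0], [0, 0, 0, 0, 0.0]],
  ],
  force=30,
)

```text
time: 3.6
tool_pos: [526.1, -205.2, 93.3]
tcp_rot: [180.0, 0.0, 121.5]
ft_force: [-1.2, -0.7, 6.3]
finger_gap: 7.8
grip_force: 30.6
```

Call:
servo_tool(
  plan=[
    [[0, 0, 0.005, 0, 0.0], [0, 0, 0.015, 0, 0.0], [0, 0, 0.03, 0, 0.0], [0, 0, 0.03, 0, 0.0], [0, 0, 0.03, 0, 0.0], [0, 0, 0.02, 0, 0.0], [0, 0, 0, 0, 0.0], [0, 0, 0, 0, 0]],
  ],
)

```text
time: 4.4
tool_pos: [526.1, -205.0, 223.6]
tcp_rot: [180.0, 0.1, 121.5]
ft_force: [0.3, 1.1, -1.5]
finger_gap: 7.6
grip_force: 29.8
```

Call:
servo_tool(
  plan=[
    [[-0.0038, 0.0343, 0, -5.15, 0], [-0.0038, 0.0343, 0, -5.15, 0], [-0.0038, 0.0343, 0, -5.15, 0], [-0.0038, 0.0343, 0, -5.15, 0], [-0.0038, 0.0343, 0, -5.15, 0], [-0.0038, 0.0343, 0, -5.15, 0], [-0.0038, 0.0343, 0, -5.15, 0], [-0.0038, 0.0343, 0, -5.15, 0], [-0.0038, 0.0343, 0, -5.15, 0], [-0.0038, 0.0343, 0, -5.15, 0]],
  ],
)

```text
time: 5.4
tool_pos: [486.5, 139.2, 221.0]
tcp_rot: [-179.8, 0.1, 69.8]
ft_force: [0.4, -0.4, -0.4]
finger_gap: 7.6
grip_force: 29.8
```

Call:
servo_tool(
  plan=[
    [[0, 0, -0.02, 0, 0], [0, 0, -0.03, 0, 0], [0, 0, -0.02, 0, 0], [0, 0, -0.01, 0, 0], [0, 0, 0, 0, 0], [0, 0, 0, 0, 0]],
  ],
)

```text
time: 6.0
tool_pos: [488.0, 137.9, 143.1]
tcp_rot: [-180.0, 0.0, 70.0]
ft_force: [0.1, 1.2, 0.8]
finger_gap: 7.9
grip_force: 29.8
```

```bash
python3 - <<'E'
from bench import optics
import cv2,numpy as np
def c(im,x,y,w,h,k): return cv2.resize(im[y:y+h,x:x+w],None,fx=k,fy=k,interpolation=cv2.INTER_CUBIC)
t=optics.snapshot("top")["frame"];s=optics.snapshot("side")["frame"]
cv2.imwrite("pics/d.png",np.hstack([c(t,222,170,60,80,6.5),c(s,262,170,62,80,6.5)]))
E
```

```text
(no output)
```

View pics/d.png

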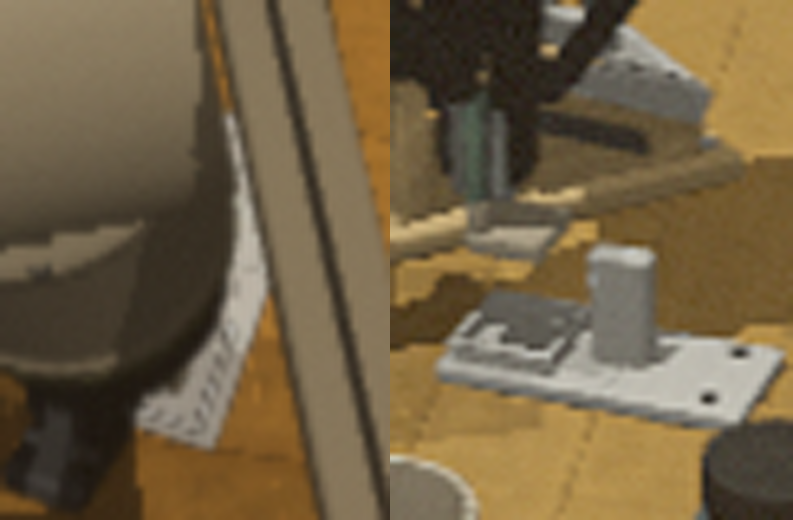

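```bash
python3 - <<'E'
from fit import *
from bench import optics
np.set_printoptions(precision=1,suppress=True)
S=cam(optics.snapshot("side"));T=cam(optics.snapshot("top"))
k=lambda p:crop(262,170,6.5,390,0,p)
print(fit([(S,[(15,17,0),(-15,17,0),(-15,-17,8)],k([(467,246),(543,259),(570,210)]))],[498,133,160],z=49.8))
cs=(S,[(66,28,8),(-55,28,8),(-55,-28,8),(0,0,54)],k([(438,368),(743,414),(785,352),(622,254)]))
print(fit([cs],[537,119,160]))
ct=(T,[(-55,-28,8),(-55,28,8),(66,-28,0),(66,28,0),(0,0,54)],crop(225,175,20/3,400,0,[(560,65),(706,113),(452,380),(600,428),(572,205)]))
print(fit([ct,cs],[537,119,160]))
# predicted pixels in d.png of wanted tile over carrier
for P,z,y,B in[((498.1,133.6),49.8,160,[(15,17,0),(-15,17,0),(-15,-17,8),(-15,-17,0)])]:
    print((proj(S,Ro.from_euler('z',y,degrees=True).apply(np.float64(B))+[*P,z])-[262,170]+.5)*6.5-.5+[390,0])
E
```

```text
(array([499.7, 138.7, 161.3]), array([[-0.1,  0.5],
       [-0.2,  0.3],
       [ 0.4, -1.2]]))
(array([539. , 116.4, 161.5]), array([[-0.5,  0.1],
       [-0. ,  0.9],
       [ 0.2, -0.7],
       [ 0.3, -0.3]]))
(array([538.4, 119.1, 160.4]), array([[-0.1, -0.4],
       [ 0.2, -0.7],
       [-0.2,  0.4],
       [ 0.2,  0.4],
       [ 0.6, -1.3],
       [-0.7, -0.8],
       [-0.6,  0.5],
       [ 0.1, -1. ],
       [ 0.1, -0.8]]))
[[460.8 255.1]
 [535.6 267.8]
 [568.5 208.7]
 [568.9 227.5]]
```

Call:
servo_tool(
  plan=[
    [[0, 0, -0.01, 0, 0], [0, 0, -0.01, 0, 0], [0, 0, -0.002, 0, 0], [0, 0, 0, 0, 0], [0, 0, 0, 0, 0]],
  ],
)

```text
time: 6.7
tool_pos: [487.8, 138.0, 120.7]
tcp_rot: [-180.0, 0.0, 70.0]
ft_force: [-0.0, -0.6, 0.0]
finger_gap: 7.4
grip_force: 29.8
```

```bash
python3 - <<'E'
from bench import optics
import cv2,numpy as np
from fit import *
ss=optics.snapshot("side");S=cam(ss);s=ss["frame"]
for i in range(5): s=cv2.addWeighted(s,1-1/(i+2),optics.snapshot("side")["frame"],1/(i+2),0)
cv2.imwrite("pics/e.png",cv2.resize(s[185:243,262:324],None,fx=10,fy=10,interpolation=cv2.INTER_CUBIC))
np.set_printoptions(precision=1,suppress=True)
def pr(n,P,z,y,B): print(n,((proj(S,Ro.from_euler('z',y,degrees=True).apply(np.float64(B))+[*P,z])-[262,185]+.5)*10-.5).tolist())
pr("tile",(498.5,133.6),27.5,160,[(15,17,0),(-15,17,0),(-15,17,8),(-15,-17,8),(-15,-17,0)])
pr("rim",(538.4,119.1),0,160.4,[(62.5,22.5,16),(21.5,22.5,16),(21.5,-22.5,16),(62.5,-22.5,16)])
pr("base",(538.4,119.1),0,160.4,[(66,28,8),(-55,28,8),(-55,-28,8)])
E
```

```text
tile [[113.93763686214481, 323.35294330801287], [227.97574347580974, 343.2598733514952], [227.2200685795691, 314.34168696763504], [278.23942992501384, 251.63929065044], [278.8243652206644, 280.1159008550509]]
rim [[87.73891718802315, 372.2855759791427], [243.885984129554, 399.5197887692349], [309.13464936936646, 314.64906860799556], [156.73115741728748, 289.09971870473055]]
base [[67.07392309997329, 408.8716910179819], [536.8964244849236, 492.0408091968609], [608.4261062037167, 381.691170272402]]
```

View pics/e.png

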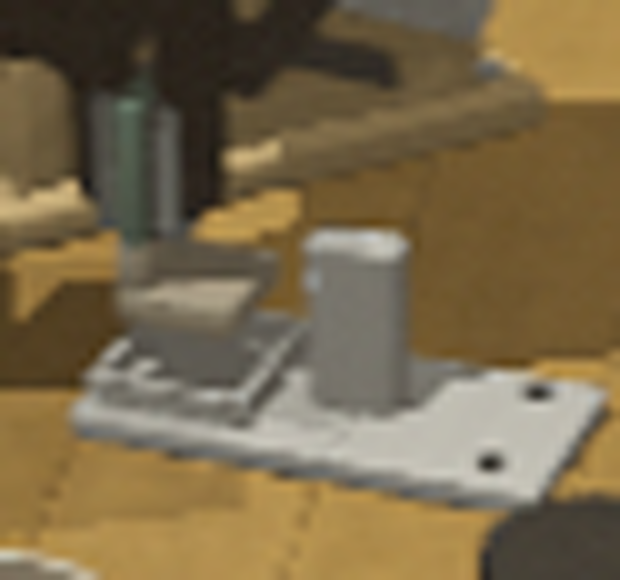

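Call:
servo_tool(
  plan=[
    [[0, -0.002, 0, 0, 0], [0, 0, -0.004, 0, 0], [0, 0, -0.004, 0, 0], [0, 0, -0.004, 0, 0], [0, 0, -0.003, 0, 0], [0, 0, 0, 0, 0]],
  ],
)

```text
time: 7.6
tool_pos: [487.4, 135.9, 105.1]
tcp_rot: [-179.9, 0.0, 70.0]
ft_force: [-0.8, -0.7, 0.1]
finger_gap: 7.5
grip_force: 29.8
```

Call:
servo_tool(
  plan=[
    [[0, 0, -0.002, 0, 0], [0, 0, -0.001, 0, 0], [0, 0, 0, 0, 0], [0, 0, 0, 0, 0]],
  ],
)

```text
time: 8.0
tool_pos: [488.0, 136.0, 103.0]
tcp_rot: [180.0, -0.0, 70.0]
ft_force: [0.8, 0.6, -0.5]
finger_gap: 7.6
grip_force: 29.8
```

Call:
servo_tool(
  plan=[
    [[0, 0, -0.001, 0, 0], [0, 0, -0.001, 0, 0], [0, 0, 0, 0, 0], [0, 0, 0, 0, 0]],
  ],
)

```text
time: 8.4
tool_pos: [488.1, 136.0, 101.3]
tcp_rot: [180.0, -0.0, 70.0]
ft_force: [-1.7, -0.6, 5.3]
finger_gap: 7.6
grip_force: 30.5
```

Call:
servo_tool(
  plan=[
    [[0, 0, 0, 0, 0.011], [0, 0, 0, 0, 0.016], [0, 0, 0, 0, 0.024], [0, 0, 0, 0, 0.024], [0, 0, 0.01, 0, 0.024], [0, 0, 0.03, 0, 0.024], [0, 0, 0.04, 0, 0.024], [0, 0, 0.04, 0, 0.03], [0, 0, 0, 0, 0.04]],
  ],
)

```text
time: 9.3
tool_pos: [491.3, 136.6, 228.6]
tcp_rot: [179.4, -0.3, 70.0]
ft_force: [0.4, -0.4, 1.1]
finger_gap: 40.3
grip_force: 0.0
```

Call:
servo_tool(
  plan=[
    [[0, -0.03, 0, 8.5, 0.04], [0, -0.04, 0, 8.5, 0.04], [0, -0.04, 0, 8.5, 0.04], [0, -0.04, 0, 8.5, 0.04], [0, -0.03, 0, 8.5, 0.04], [0, 0, 0, 8.5, 0.04], [0, 0, 0, 8.5, 0.04], [0, 0, 0, 8.5, 0.04], [0, 0, 0, 8.5, 0.04], [0, 0, 0, 8.5, 0.04]],
  ],
)

```text
time: 10.3
tool_pos: [488.1, -38.9, 221.3]
tcp_rot: [180.0, 0.0, 154.2]
ft_force: [-1.2, -1.0, 0.5]
finger_gap: 40.2
grip_force: 0.0
```

```bash
python3 - <<'E'
from bench import optics
import cv2,numpy as np
def c(im,x,y,w,h,k): return cv2.resize(im[y:y+h,x:x+w],None,fx=k,fy=k,interpolation=cv2.INTER_CUBIC)
t=optics.snapshot("top")["frame"];s=optics.snapshot("side")["frame"]
cv2.imwrite("pics/f.png",np.hstack([c(t,225,175,50,75,8),c(s,262,175,50,75,8)]))
E
```

```text
(no output)
```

View pics/f.png

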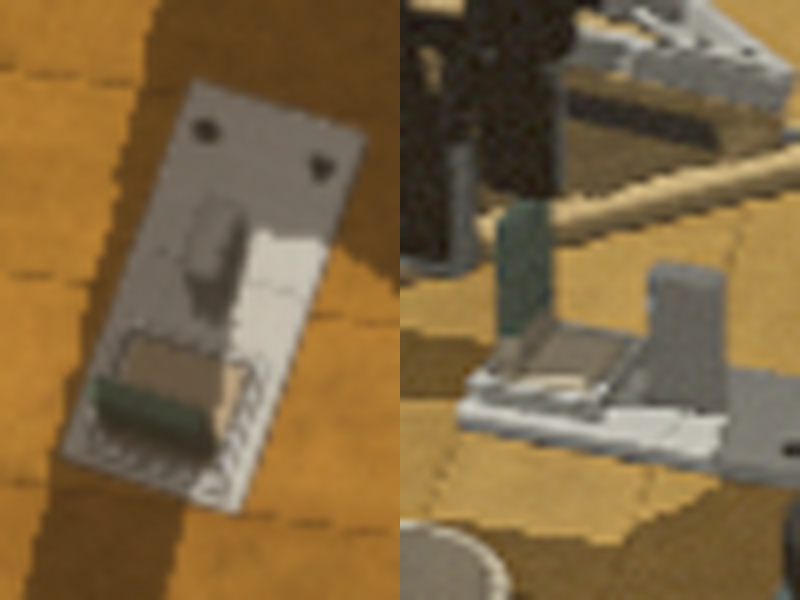

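The tile stands in the pocket (top crop: plate at 95–215, 380–440, foot towards the handle at 220, 250) and the carrier has not moved.

Call:
servo_tool(
  plan=[
    [[0.012, 0.038, 0, 2, 0.04], [0.012, 0.04, 0, 2, 0.04], [0.013, 0.04, 0, 2, 0.04], [0.013, 0.04, 0, 0, 0.04], [0, 0, -0.03, 0, 0.04], [0, 0, -0.03, 0, 0.04], [0, 0, -0.03, 0, 0.04], [0, 0, -0.02, 0, 0.04], [0, 0, -0.012, 0, 0.04], [0, 0, 0, 0, 0.04]],
  ],
)

```text
time: 11.4
tool_pos: [536.9, 119.1, 97.2]
tcp_rot: [-179.9, -0.2, 159.7]
ft_force: [-0.7, -0.0, -0.0]
finger_gap: 40.4
grip_force: 0.0
```

Call:
servo_tool(
  plan=[
    [[0, 0, 0, 0, 0.03], [0, 0, 0, 0, 0.02], [0, 0, 0, 0, 0.016], [0, 0, 0, 0, 0.012], [0, 0, 0, 0, 0.008], [0, 0, 0, 0, 0.004], [0, 0, 0, 0, 0], [0, 0, 0, 0, 0]],
  ],
  force=35,
)

```text
time: 12.2
tool_pos: [539.0, 119.4, 100.2]
tcp_rot: [179.9, 0.1, 159.9]
ft_force: [-0.3, 2.1, 5.8]
finger_gap: 11.5
grip_force: 35.6
```

Call:
servo_tool(
  plan=[
    [[0, 0, 0.005, 0, 0], [0, 0, 0.015, 0, 0], [0, 0, 0.02, 0, 0], [0, 0, 0.025, 0, 0], [0, 0, 0.025, 0, 0], [0, 0, 0.02, 0, 0], [0, 0, 0.015, 0, 0], [0, 0, 0.005, 0, 0], [0, 0, 0, 0, 0], [0, 0, 0, 0, 0]],
  ],
)

```text
time: 13.2
tool_pos: [537.5, 119.1, 227.8]
tcp_rot: [-180.0, -0.1, 159.9]
ft_force: [0.3, -0.4, -2.1]
finger_gap: 11.9
grip_force: 34.4
```

Call:
servo_tool(
  plan=[
    [[-0.003, 0.006, 0, 3, 0], [-0.007, 0.015, 0, 5, 0], [-0.009, 0.02, 0, 6, 0], [-0.011, 0.022, 0, 6, 0], [-0.011, 0.022, 0, 6, 0], [-0.011, 0.022, 0, 6, 0], [-0.009, 0.02, 0, 6, 0], [-0.007, 0.016, 0, 5, 0], [-0.004, 0.009, 0, 3, 0], [-0.002, 0.003, 0, 0.8, 0]],
  ],
)

```text
time: 14.2
tool_pos: [463.0, 274.8, 227.3]
tcp_rot: [180.0, -0.2, -153.2]
ft_force: [-0.2, -0.3, -2.6]
finger_gap: 11.4
grip_force: 34.3
```

```bash
python3 - <<'E'
from bench import optics,sense
import cv2,numpy as np
def c(im,x,y,w,h,k): return cv2.resize(im[y:y+h,x:x+w],None,fx=k,fy=k,interpolation=cv2.INTER_CUBIC)
t=optics.snapshot("top")["frame"];s=optics.snapshot("side")["frame"]
cv2.imwrite("pics/g.png",np.hstack([c(t,140,180,80,100,5),c(s,240,120,80,100,5)]))
print(sense()["tool_pos"],sense()["tcp_rot"])
E
```

```text
[463.43077233 274.21516807 227.70665493] [-1.79999770e+02 -1.18779299e-01 -1.53338731e+02]
```

View pics/g.png

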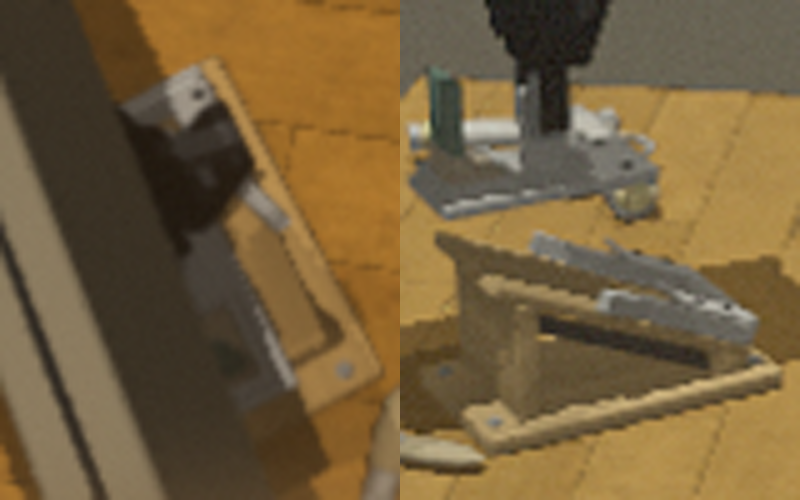

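Carrier is level in the grip with the tile standing (side crop, tile at 445,115); the stand is clear below. Lowering onto the deck's upper edge so that it swivels.

Call:
servo_tool(
  plan=[
    [[-0.004, -0.003, -0.01, 0, 0], [0, 0, -0.015, 0, 0], [0, 0, -0.005, 0, 0], [0, 0, -0.003, 0, 0], [0, 0, -0.003, 0, 0], [0, 0, -0.003, 0, 0], [0, 0, 0, 0, 0]],
  ],
  force=25,
)

```text
time: 15.0
tool_pos: [461.4, 271.6, 191.4]
tcp_rot: [-180.0, 0.2, -153.3]
ft_force: [1.2, -0.8, 3.8]
finger_gap: 11.2
grip_force: 35.5
```

Call:
servo_tool(
  plan=[
    [[0, 0, -0.003, 0, 0], [0, 0, -0.003, 0, 0], [0, 0, 0, 0, 0]],
  ],
)

```text
time: 15.3
tool_pos: [463.4, 272.6, 187.5]
tcp_rot: [-180.0, 0.6, -153.3]
ft_force: [6.8, 2.6, 7.9]
finger_gap: 11.6
grip_force: 37.0
```

Call:
servo_tool(
  plan=[
    [[0, 0, -0.002, 0, 0], [0, 0, -0.003, 0, 0], [0, 0, -0.003, 0, 0], [0, 0, 0, 0, 0]],
  ],
  force=20,
)

```text
time: 15.7
tool_pos: [465.5, 273.6, 181.6]
tcp_rot: [-180.0, 0.9, -153.3]
ft_force: [11.6, 5.4, 12.7]
finger_gap: 11.0
grip_force: 39.0
```

```bash
cat > teal.py <<'E'
from fit import *
from bench import optics,sense
def teal():
    ss=optics.snapshot("side");S=cam(ss);h=cv2.cvtColor(ss["frame"],cv2.COLOR_BGR2HSV)
    m=cv2.inRange(h,(60,40,20),(100,255,255)); m[:100]=0;m[:,:230]=0;m[:,320:]=0;m[230:]=0
    n,l,st,ce=cv2.connectedComponentsWithStats(m); i=1+np.argmax(st[1:,4]); ys,xs=np.where(l==i)
    p=np.c_[xs,ys].astype(np.float32)
    rows=[(int(v),int(xs[ys==v].min()),int(xs[ys==v].max())) for v in range(ys.min(),ys.max()+1,3)]
    return S,st[i],ce[i],rows
if __name__=="__main__":
    S,st,ce,rows=teal(); print(st,ce,rows)
    tp=sense()["tool_pos"]; yaw=206.7
    for th in(0,5,10,15,20,25):  # predicted plate +y face corners & fin, pivot at grip (carrier z=46)
        R=Ro.from_euler('ZY',[yaw,-th],degrees=True)
        B=np.float64([(49,17,69),(57,17,69),(49,17,16),(57,17,16)])-[0,0,46]
        print(th,proj(S,R.apply(B)+tp-[0,0,54]).round(1).tolist())
E
python3 teal.py
```

```text
[250 146   2   4   5] [250.6 147.4] [(146, 251, 251), (149, 251, 251)]
0 [[254.2, 152.8], [251.2, 153.4], [255.2, 171.9], [252.3, 172.5]]
5 [[254.9, 151.1], [252.0, 151.4], [254.2, 170.5], [251.3, 170.9]]
10 [[255.7, 149.5], [252.8, 149.5], [253.4, 169.1], [250.5, 169.1]]
15 [[256.7, 147.9], [253.9, 147.7], [252.7, 167.5], [249.9, 167.3]]
20 [[257.8, 146.4], [255.0, 145.9], [252.2, 165.8], [249.4, 165.4]]
25 [[259.1, 145.0], [256.3, 144.2], [251.8, 164.1], [249.1, 163.4]]
```

```bash
sed -i 's/h=cv2.cvtColor.*/f=ss["frame"].astype(int)/; s/m=cv2.inRange([^)]*)[^;]*;/m=((f[...,1]-f[...,2]>6)\&(f[...,1]>=f[...,0])).astype(np.uint8);/' teal.py; sed -n 5,6p teal.py; python3 teal.py | head -1
```

```text
m=((f[...,1]-f[...,2]>6)&(f[...,1]>=f[...,0])).astype(np.uint8); m[:100]=0;m[:,:230]=0;m[:,320:]=0;m[230:]=0
    n,l,st,ce=cv2.connectedComponentsWithStats(m); i=1+np.argmax(st[1:,4]); ys,xs=np.where(l==i)
[248 145   7  15  42] [250.57142857 151.16666667] [(145, 250, 251), (148, 250, 252), (151, 249, 251), (154, 249, 250), (157, 249, 252)]
```

Call:
servo_tool(
  plan=[
    [[-0.004, -0.002, 0.005, 0, 0], [-0.004, -0.002, 0.003, 0, 0], [0, 0, -0.003, 0, 0], [0.001, 0.0005, -0.003, 0, 0], [0.002, 0.001, -0.003, 0, 0], [0.002, 0.001, -0.003, 0, 0], [0, 0, 0, 0, 0]],
  ],
)

```text
time: 16.5
tool_pos: [459.7, 271.1, 175.7]
tcp_rot: [-180.0, 0.5, -153.3]
ft_force: [3.2, 2.8, 17.2]
finger_gap: 11.3
grip_force: 41.5
```

```bash
python3 teal.py
```

```text
[247 144   8  14  49] [250.32653061 150.14285714] [(144, 251, 252), (147, 250, 254), (150, 249, 251), (153, 248, 250), (156, 247, 250)]
0 [[252.0, 155.3], [249.0, 155.9], [253.0, 174.4], [250.1, 175.0]]
5 [[252.7, 153.7], [249.7, 154.0], [252.1, 173.0], [249.2, 173.4]]
10 [[253.5, 152.0], [250.6, 152.1], [251.2, 171.6], [248.4, 171.7]]
15 [[254.5, 150.4], [251.6, 150.2], [250.6, 170.0], [247.7, 169.8]]
20 [[255.6, 148.9], [252.8, 148.4], [250.0, 168.3], [247.2, 167.9]]
25 [[256.8, 147.5], [254.1, 146.8], [249.6, 166.6], [246.9, 165.9]]
```

Call:
servo_tool(
  plan=[
    [[0, 0, -0.002, 0, 0], [0, 0, -0.002, 0, 0], [0, 0, 0, 0, 0]],
  ],
)

```text
time: 16.85
tool_pos: [461.3, 271.8, 174.6]
tcp_rot: [-180.0, 0.7, -153.3]
ft_force: [0.2, 0.4, 33.0]
finger_gap: 11.6
grip_force: 44.0
```

```bash
python3 teal.py|head -1
```

```text
[248 144  10  15  51] [251.31372549 150.1372549 ] [(144, 252, 253), (147, 251, 256), (150, 250, 254), (153, 249, 251), (156, 248, 250)]
```

Call:
servo_tool(
  plan=[
    [[0, 0, 0.002, 0, 0], [0.004, 0.002, -0.0021, 0, 0], [0.004, 0.002, -0.0021, 0, 0], [0.004, 0.002, -0.0021, 0, 0], [0, 0, 0, 0, 0]],
  ],
)

```text
time: 17.4
tool_pos: [472.4, 277.9, 168.8]
tcp_rot: [180.0, 0.6, -153.3]
ft_force: [1.0, 4.3, 23.4]
finger_gap: 11.4
grip_force: 42.8
```

```bash
python3 teal.py|head -1
```

```text
[252 145  10  14  55] [256.12727273 151.63636364] [(145, 256, 257), (148, 255, 260), (151, 254, 261), (154, 253, 255), (157, 253, 258)]
```

Call:
servo_tool(
  plan=[
    [[0.004, 0.002, -0.0011, 0, 0], [0.004, 0.002, -0.0021, 0, 0], [0.004, 0.002, -0.0021, 0, 0], [0, 0, 0, 0, 0]],
  ],
)

```text
time: 17.85
tool_pos: [483.7, 284.1, 162.8]
tcp_rot: [179.9, 0.5, -153.3]
ft_force: [0.7, 6.5, 20.3]
finger_gap: 11.7
grip_force: 42.3
```

Call:
servo_tool(
  plan=[
    [[0.004, 0.002, -0.0021, 0, 0], [0.004, 0.002, -0.0021, 0, 0], [0, 0, 0, 0, 0]],
  ],
)

```text
time: 18.15
tool_pos: [491.6, 288.2, 158.6]
tcp_rot: [179.9, 0.5, -153.3]
ft_force: [-0.9, 6.8, 20.6]
finger_gap: 11.3
grip_force: 42.3
```

```bash
python3 teal.py|head -1
```

```text
[260 148  10  12  44] [264.02272727 152.47727273] [(148, 264, 267), (151, 263, 269), (154, 262, 264), (157, 261, 264)]
```

Call:
servo_tool(
  plan=[
    [[0.0035, 0.003, -0.0016, 0, 0], [0.004, 0.002, -0.0021, 0, 0], [0.004, 0.002, -0.0021, 0, 0], [0, 0, 0, 0, 0]],
  ],
)

```text
time: 18.6
tool_pos: [503.4, 294.6, 152.4]
tcp_rot: [180.0, 0.5, -153.3]
ft_force: [3.5, 4.5, 16.3]
finger_gap: 11.4
grip_force: 41.8
```

Call:
servo_tool(
  plan=[
    [[0.004, 0.002, -0.002, 0, 0], [0.002, 0.001, -0.001, 0, 0], [0, 0, 0, 0, 0]],
  ],
)

```text
time: 18.9
tool_pos: [509.1, 297.6, 149.4]
tcp_rot: [180.0, 0.5, -153.3]
ft_force: [-0.8, 2.8, 18.8]
finger_gap: 11.8
grip_force: 42.1
```

Call:
servo_tool(
  plan=[
    [[0.0024, 0.0012, -0.0012, 0, 0], [0, 0, 0, 0, 0]],
  ],
)

```text
time: 19.1
tool_pos: [511.4, 298.7, 148.2]
tcp_rot: [180.0, 0.4, -153.3]
ft_force: [-1.8, 3.0, 18.4]
finger_gap: 11.0
grip_force: 42.1
```

Call:
servo_tool(
  plan=[
    [[0.002, 0.001, -0.001, 0, 0], [0, 0, 0, 0, 0]],
  ],
)

```text
time: 19.3
tool_pos: [513.3, 299.7, 147.2]
tcp_rot: [180.0, 0.4, -153.3]
ft_force: [-0.8, 3.7, 19.3]
finger_gap: 11.3
grip_force: 42.2
```

Call:
servo_tool(
  plan=[
    [[0.002, 0.001, -0.001, 0, 0], [0, 0, 0, 0, 0]],
  ],
)

```text
time: 19.5
tool_pos: [515.2, 300.7, 146.2]
tcp_rot: [180.0, 0.4, -153.3]
ft_force: [-1.5, 3.8, 18.4]
finger_gap: 11.5
grip_force: 42.2
```

Call:
servo_tool(
  plan=[
    [[0.002, 0.001, -0.001, 0, 0], [0, 0, 0, 0, 0]],
  ],
)

```text
time: 19.7
tool_pos: [516.2, 300.7, 146.0]
tcp_rot: [-180.0, 0.2, -153.3]
ft_force: [-13.2, -6.6, 33.7]
finger_gap: 11.1
grip_force: 44.6
```

Call:
servo_tool(
  plan=[
    [[-0.001, -0.0005, 0.002, 0, 0], [0, 0, 0, 0, 0], [0, 0, 0, 0, 0.013], [0, 0, 0, 0, 0.017], [0, 0, 0, 0, 0.022], [0, 0, 0, 0, 0.024], [0, 0, 0, 0, 0.024]],
  ],
)

```text
time: 20.4
tool_pos: [513.7, 299.3, 142.6]
tcp_rot: [180.0, -0.1, -153.3]
ft_force: [0.6, 0.7, -0.1]
finger_gap: 23.6
grip_force: 0.0
```

```bash
python3 teal.py|head -1; python3 - <<'E'
from bench import optics
import cv2
s=optics.snapshot("side")["frame"]
cv2.imwrite("pics/h.png",cv2.resize(s[125:215,240:330],None,fx=6.6,fy=6.6,interpolation=cv2.INTER_CUBIC))
E
```

```text
[270 150   8  14  41] [273.34146341 155.02439024] [(150, 274, 275), (153, 272, 276), (156, 272, 274), (159, 272, 273), (162, 271, 271)]
```

Call:
servo_tool(
  plan=[
    [[0, 0, 0.005, 0, 0.024], [0, 0, 0.01, 0, 0.024], [0, 0, 0.02, 0, 0.024], [0, 0, 0.03, 0, 0.024], [0, 0, 0.04, 0, 0.024], [0, 0, 0.04, 0, 0.024], [-0.02, -0.04, 0, 0, 0.024], [-0.02, -0.05, 0, 0, 0.024], [-0.02, -0.05, 0, 0, 0.024], [-0.02, -0.05, 0, 0, 0.024]],
  ],
)

```text
time: 21.5
tool_pos: [437.5, 118.9, 289.2]
tcp_rot: [-180.0, 0.1, -153.3]
ft_force: [0.8, -0.8, 0.7]
finger_gap: 24.2
grip_force: 0.0
```

Call:
servo_tool(
  plan=[
    [[-0.01, -0.05, 0, 0, 0.024], [0, -0.05, 0, 0, 0.024], [0, -0.05, 0, 0, 0.024], [0, -0.03, 0, 0, 0.024], [0, 0, 0, 0, 0.024]],
  ],
)

```text
time: 22.0
tool_pos: [428.4, -62.2, 289.4]
tcp_rot: [-179.9, 0.0, -153.6]
ft_force: [0.2, 0.1, 0.7]
finger_gap: 23.7
grip_force: 0.0
```

```bash
python3 - <<'E'
from bench import optics
import cv2,numpy as np
def c(im,x,y,w,h,k): return cv2.resize(im[y:y+h,x:x+w],None,fx=k,fy=k,interpolation=cv2.INTER_CUBIC)
t=optics.snapshot("top")["frame"];s=optics.snapshot("side")["frame"]
cv2.imwrite("pics/i.png",np.hstack([c(t,140,180,66,100,6),c(s,240,120,66,100,6)]))
E
```

```text
(no output)
```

View pics/i.png

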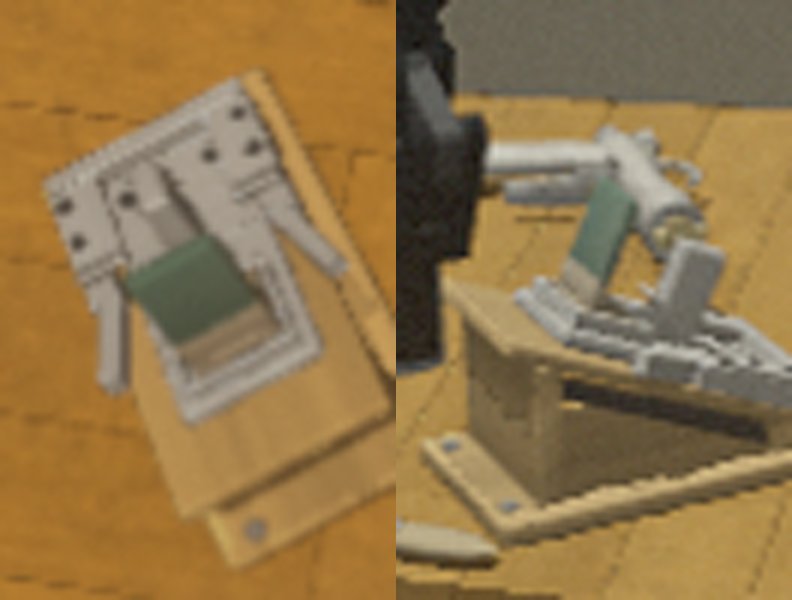

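The carrier lies under the lips with its screws showing at (127,200) and (210,155), the tile upright in the pocket and the fin clear. Quick numeric check of the pocket-end corners.

```bash
python3 - <<'E'
from fit import *
from bench import optics
np.set_printoptions(precision=1,suppress=True)
T=cam(optics.snapshot("top"))
R=Ro.from_euler('ZY',[206.7,-25],degrees=True)
f=lambda B,o=(540.5,312,30):((proj(T,R.apply(np.float64(B))+o)-[140,180]+.5)*6-.5)
print("pred corners home\n",f([(121,-28,0),(121,28,0)]),"\n+5mm uphill\n",f([(126,-28,0),(126,28,0)]),"\ndeck corners\n",f([(152,-42,0),(152,42,0),(0,-22.5,15.5),(0,22.5,15.5)]))
k=lambda p:crop(140,180,6,0,0,p)
p,e=fit([(T,[(66,-28,0),(66,28,0),(0,0,54)],k([(190,424),(324,351),(150,203)]))],[500,290,206],z=30+55*np.sin(np.radians(25)),tilt=-25)
print(p,e, "expected",540.5+55*.9063*-.8934,312-55*.9063*.4493)
E
```

```text
pred corners home
 [[193.8 440.1]
 [334.4 366. ]] 
+5mm uphill
 [[197.6 450.6]
 [338.7 376.2]] 
deck corners
 [[182.2 525.8]
 [397.7 411.8]
 [103.6 176.1]
 [209.3 121.3]]
[500.4 291.4 206.8] [[-0.1  0.6]
 [ 0.9  0.4]
 [-0.7 -4.1]] expected 495.9671369 289.60396755
```

```bash
python3 -c "
from bench import r
print(r.hand_in())"
```

```text
the job is handed in; nothing more can be done
None
```

The job is handed in, but no verdict came back: the tile is standing in the carrier pocket, and the carrier is under the lips, pushed down until it met firm resistance at the stop (about 15 N), and released; the last picture agrees, though my measured stand position was 4 to 7 mm off, so "fully home" rests on that resistance.

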